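# Cover the crocks after the barn lunch

## Task

Lunch in the barn is over: put each of the four wooden lids on the crock it belongs to, matched by shape and size, so that every lid sits fully home on the rim of its crock and every crock still stands upright on the table. Leave the beaker and the tin where they stand.

Things in the scene. Friction and masses are not known exactly. Their poses are not given: they have to be found in the camera images.
- large_round_crock: Large round terracotta crock, outside diameter 112, inside 100, 72 mm high. Origin: centre of the underside, on the table; z up. Open at the top, empty, walls and base 6 mm. Loose, so it can be pushed (0.25 to 1 kg).
- small_round_crock: Small round terracotta crock, outside diameter 78, inside 66, 60 mm high. Origin: centre of the underside, on the table; z up. Open at the top, empty, walls and base 6 mm. Loose, so it can be pushed (0.25 to 1 kg).
- square_crock: Square terracotta crock, outside 90 x 90, inside 78 x 78, 64 mm high, sides along its x and y. Origin: centre of the underside, on the table; z up. Open at the top, empty, walls and base 6 mm. Loose, so it can be pushed (0.25 to 1 kg).
- oblong_crock: Oblong terracotta crock, outside 130 (along its x) x 78 (along its y), inside 118 x 66, 56 mm high. Origin: centre of the underside, on the table; z up. Open at the top, empty, walls and base 6 mm. Loose, so it can be pushed (0.25 to 1 kg).
- large_round_lid: Large round wooden lid: plate diameter 116, plug diameter 89, round knob diameter 26 in the centre. Origin: centre of its underside; z up. From below: plug 8 high, plate 6 thick, grip 36 tall. Seated, the plate rests on the rim, the plug inside with 5 mm play all round, the origin 8 mm below the rim. Loose, 50-170 g.
- small_round_lid: Small round wooden lid: plate diameter 82, plug diameter 56, round knob diameter 24 in the centre. Origin: centre of its underside; z up. From below: plug 8 high, plate 6 thick, grip 36 tall. Seated, the plate rests on the rim, the plug inside with 5 mm play all round, the origin 8 mm below the rim. Loose, 50-170 g.
- square_lid: Square wooden lid: plate 92 x 92, plug 67 x 67, square knob 24 x 24 in the centre, all sides along its x and y; its sides must lie along the crock's (any of the four ways round). Origin: centre of its underside; z up. From below: plug 8 high, plate 6 thick, grip 36 tall. Seated, the plate rests on the rim, the plug inside with 5 mm play all round, the origin 8 mm below the rim. Loose, 50-170 g.
- oblong_lid: Oblong wooden lid: plate 132 (along its x) x 80 (along its y), plug 107 x 55, in the centre a bar grip 60 long (along x) and 18 thick (along y); its long side must lie along the crock's (either way round). Origin: centre of its underside; z up. From below: plug 8 high, plate 6 thick, grip 36 tall. Seated, the plate rests on the rim, the plug inside with 5 mm play all round, the origin 8 mm below the rim. Loose, 50-170 g.
- beaker: White beaker without a handle, 76 across, 80 mm high, standing at one side of the work. Origin: centre of the underside. To be left alone.
- tin: Blue tin, 74 across, 80 mm high, standing at one side of the work. Origin: centre of the underside. To be left alone.
Mind the look-alikes: they are no part of the job. Leave any red or yellow look-alike of the large_round_lid alone.

How it is judged:
At the end, for the whole second after the job is handed in: Each lid is seated on its own crock: centred within 10 mm, plate on the rim (lid origin 8 mm below the rim, from 3 mm lower to 4 mm higher), level with the crock within 0.06 rad; every crock is upright (tilt below 0.1 rad) on the table; all at rest (z of large_round_lid in the frame of large_round_crock between 0.061 and 0.068 m and horizontal distance between large_round_lid and large_round_crock below 0.01 m and angle between the z axis of large_round_lid and the z axis of large_round_crock, either way round below 0.06 rad and angle between each of large_round_crock, small_round_crock, square_crock, oblong_crock's own z axis and vertical below 0.1 rad and height (world z) of large_round_crock between -0.02 and 0.02 m and linear speed of each of large_round_lid, large_round_crock, small_round_lid, small_round_crock, square_lid, square_crock, oblong_lid, oblong_crock below 0.02 m/s and z of small_round_lid in the frame of small_round_crock between 0.049 and 0.056 m and horizontal distance between small_round_lid and small_round_crock below 0.01 m and angle between the z axis of small_round_lid and the z axis of small_round_crock, either way round below 0.06 rad and height (world z) of small_round_crock between -0.02 and 0.02 m and z of square_lid in the frame of square_crock between 0.053 and 0.06 m and horizontal distance between square_lid and square_crock below 0.01 m and angle between the z axis of square_lid and the z axis of square_crock, either way round below 0.06 rad and height (world z) of square_crock between -0.02 and 0.02 m and z of oblong_lid in the frame of oblong_crock between 0.045 and 0.052 m and horizontal distance between oblong_lid and oblong_crock below 0.01 m and angle between the z axis of oblong_lid and the z axis of oblong_crock, either way round below 0.06 rad and height (world z) of oblong_crock between -0.02 and 0.02 m); the robot touches nothing.
It fails at once if the beaker is moved by more than 40 mm (distance of beaker from where it was at the start of the episode above 0.04 m).
It fails at once if the tin is moved by more than 40 mm (distance of tin from where it was at the start of the episode above 0.04 m).
It also fails if it takes over 106 s, if anything falls off the work surface, if the arm or the gripper's body presses on something with over 40 N, if the wrist force passes 120 N, or if a joint passes its speed limit or range.

## Robot

A 7-joint arm with a two-finger parallel gripper is mounted at the origin on the work surface. World frame = base frame: x ahead of the robot, y to its left, z up, the work surface at z = 0. Lengths are in m, angles in rad, forces in N, time in s.
With the tool pointing down it reaches from about 0.425 to 0.925 m from the base axis. Payload 6.8 kg.
Tool frame: the origin (TCP) lies on the front face of the gripper's body, between the roots of the fingers; the fingertips stand 73 mm ahead of it and the grasp point (between the pads) lies 54 mm ahead of it (env.nose_length is the distance from the TCP to the fingertips, in m); z points along the fingers, y is the direction in which the jaws open and shut (so a half turn about z gives the same grasp; the last joint's range is limited). The gripper opens to 85 mm and grips with 20 to 120 N. Pads are 22 mm wide; open, the fingers measure 114 mm over their backs; the gripper's body (76 mm by 85 mm) begins 54 mm behind the grasp point. The pads swing forward as they close: fully open they stand 13 mm farther back than shut.
Start: joints at [1.033, 0.477, 0.022, 1.555, -0.011, 1.109, -0.083], TCP at [0.281, -0.614, 0.304] pointing down, gripper open.
Joint ranges: [-2.96, 2.96], [-0.34, 2.1], [-1.41, 1.46], [0.24, 2.44], [-1.37, 4.51], [0.17, 1.92], [-2.96, 2.96]. Speed limits (rad/s): [2.39, 2.39, 3.14, 3.14, 3.14, 3.14, 3.14].

## Interface

Orientations are given as a unit quaternion [w, x, y, z].
In Python, from cell import env, kin, camera, calibration, job gives the robot as it stands. The module is installed in compiled form; this text tells all that it offers. Calls block until the motion is done:
- env.reach(position, orientation): joint-space move of the TCP to a pose.
- env.movel(position, velocity=0.15, rot=None, stop_force=None): straight line of the TCP; rot=None keeps the orientation; velocity is the mean speed in m/s. With stop_force (N) it stops when the force on the tool has changed by that much, and returns True; else False.
- env.goto_joints(angles): joint-space move.
- env.grip(opening, f_grip=None): finger opening in m; f_grip is the grip in N (None keeps the last); returns when the fingers have stopped.
- env.dwell(seconds).
- kin.inverse_kinematics(position, orientation): joint angles nearest the present ones, or None.
- env.get_state(): the state.
- camera(name): name is "scene" or "top" or "wrist"; returns (picture, depth): 384x512x3 uint8, blue, green, red; 384x512 float32, m along the optical axis (not along the pixel's ray), 0 where there is no reading.
- calibration(name): a dict with "fx", "fy", "cx", "cy" (pixels), "rvec" (rotation vector, rad) and "tvec" (3), from world to camera coordinates, as OpenCV has them. Camera axes: x right, y down, z forward; pixel columns grow to the right and rows downward; lengths in m; the calibration is good to about 2 mm. A picture is of the moment at which its call begins: read the wrist's pose just before it. calibration takes no time and is no camera call; for the wrist camera it gives the pose at the moment of the call.
A pose or a line that the arm cannot do raises env.PlanningError and nothing moves.
- job.job_done(): hands the job in, once; it reports no verdict.
The state is a dict: "time": time; "qpos": joint angles; "joint_velocities": joint speeds; "joint_torque": joint torques, N m; "tcp_pos": TCP position; "orientation": TCP orientation; "force": force on the tool from outside, world axes, zero at the start; "torque": the same for the moment, N m; "opening": finger opening in m.
Only numpy, scipy, OpenCV 4.12 (cv2) and the standard library are available. Lean on these libraries where they do the work, as an engineer would, in place of code of your own. Each camera call takes 0.05 s, during which the arm holds its last target. There are 200 camera calls.

## Working session

There is one attempt and no reset: what is moved stays moved. The work goes in short steps, each a Python script; the robot and the scene stay as the last script left them, time stands still between calls to the robot, and variables do not carry over. Pictures are saved under pics/ and viewed, about 12 in all and at most 16, crops included, and the job is handed in when it is done.

```bash
mkdir -p pics; python3 - <<'E'
from cell import env,kin,camera,calibration,job
import cv2,numpy as np
for n in ("top","scene"):
    c=calibration(n); R=cv2.Rodrigues(np.array(c["rvec"],float))[0]; print(n,c, -R.T@np.array(c["tvec"]))
    p,d=camera(n); np.savez(f"{n}0.npz",p=p,d=d); cv2.imwrite(f"pics/{n}0.png",cv2.resize(p,None,fx=1.5,fy=1.5))
    print(d.min(),d.max(),(d==0).mean())
s=env.get_state();print(s["time"],s["tcp_pos"],s["orientation"],s["opening"])
E
```

```text
top {'fx': 392.572046916414, 'fy': 392.572046916414, 'cx': 258.81807396287303, 'cy': 191.72416884862048, 'rvec': array([ 2.16307383, -2.1588322 ,  0.14602117]), 'tvec': array([-0.00625596,  0.54088428,  1.03898148])} [0.40655    0.00477543 1.09853163]
0.0 2.014379 0.0039825439453125
scene {'fx': 382.0275640293629, 'fy': 382.0275640293629, 'cx': 262.54813291317953, 'cy': 192.95823222665814, 'rvec': array([ 1.85970177,  1.50643805, -0.67845831]), 'tvec': array([-0.09929768, -0.32018481,  1.76619013])} [ 1.52421749 -0.22643865  0.9259009 ]
0.0 3.7217848 0.004155476888020833
0.1 [ 0.28108997 -0.61324797  0.30302726] [-7.69228011e-04  9.76998804e-01  2.13243269e-01 -2.29574332e-04] 0.08569100674443177
```

View pics/top0.png

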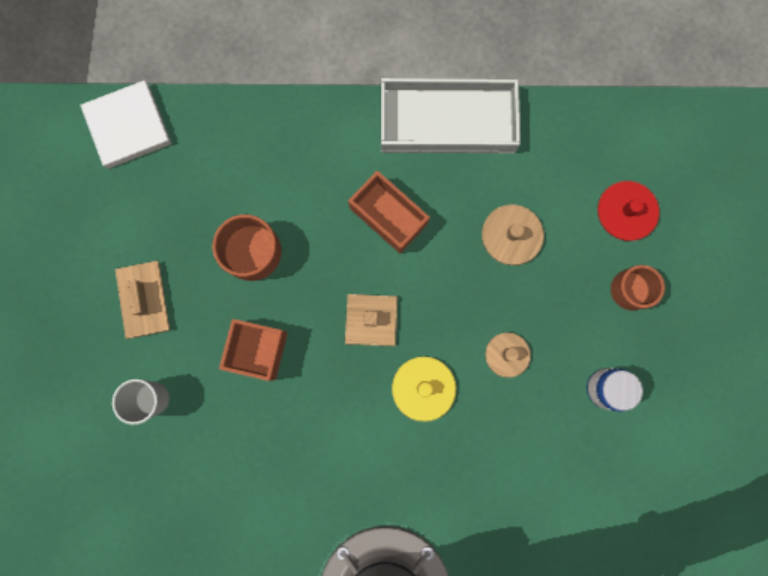

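View pics/scene0.png

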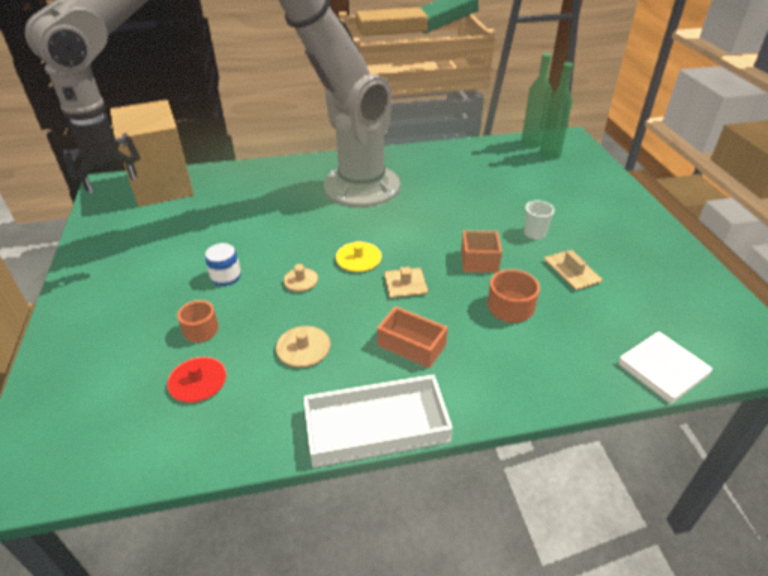

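The top view (1.5x) shows the lids with their grips up: oblong (143,300), square (371,320), large round (513,235), small round (508,355). It also shows the crocks: large (247,247), square (253,350), oblong (389,212), small (638,288). The scene view agrees with this layout. Next I measure by colour mask plus depth.

```bash
cat > h.py <<'E'
import cv2,numpy as np
from cell import env,kin,camera,calibration,job
def cloud(d,c):
    R=cv2.Rodrigues(np.array(c["rvec"],float))[0]
    v,u=np.indices(d.shape); P=np.stack([(u-c["cx"])/c["fx"]*d,(v-c["cy"])/c["fy"]*d,d],-1)
    return (P-np.array(c["tvec"]).ravel())@R
def on_plane(uv,c,z):
    R=cv2.Rodrigues(np.array(c["rvec"],float))[0]; o=-R.T@np.array(c["tvec"]).ravel()
    uv=np.asarray(uv,float); r=np.c_[(uv[:,0]-c["cx"])/c["fx"],(uv[:,1]-c["cy"])/c["fy"],np.ones(len(uv))]@R
    return (o+r*((z-o[2])/r[:,2])[:,None])[:,:2]
def rect(xy):
    (x,y),(w,h),a=cv2.minAreaRect((xy*1000).astype(np.float32))
    if w<h: w,h,a=h,w,a+90
    return np.round([x,y,w,h],1),round((a+90)%180-90,1)   # mm, angle of long side (deg from world x)
def measure(p,d,c):
    hsv=cv2.cvtColor(p,cv2.COLOR_BGR2HSV); W=cloud(d,c); H,S,V=[hsv[...,i] for i in range(3)]
    m=((H<25)&(S>70)&(V>50)&(W[...,0]>.3)&(W[...,0]<.95)&(W[...,2]>-.02)).astype(np.uint8)
    n,l,st,ce=cv2.connectedComponentsWithStats(m)
    for i in range(1,n):
        if st[i,4]<200: continue
        k=l==i; zs=W[k][:,2]; top=np.percentile(zs,97)
        print("\nuv",ce[i].round(),"n",st[i,4],"col",np.median(hsv[k],0),"ztop",zs.max().round(3),top.round(3))
        for nm,a,b in (("hi",top-.008,1),("plate",.007,.022)):
            q=W[k&(W[...,2]>a)&(W[...,2]<b)]
            if len(q)>15:
                print("  ",nm,len(q),q[:,2].mean().round(4),rect(q[:,:2]), np.round(np.array(cv2.minEnclosingCircle((q[:,:2]*1000).astype(np.float32))[0]),1))
        cn=max(cv2.findContours(k.astype(np.uint8),0,1)[0],key=cv2.contourArea)[:,0]
        print("   contour@.014",rect(on_plane(cn,c,.014)), "hullcentre")
E
python3 - <<'E'
from h import *
z=np.load("top0.npz"); measure(z["p"],z["d"],calibration("top"))
E
```

```text
uv [259. 141.] n 1546 col [  9. 151. 135.] ztop 1.099 0.058
   hi 357 0.0554 (array([683.5,  -4.1, 129.9,  79. ]), 47.9) [683.7  -3.8]
   plate 314 0.0106 (array([681.3,  -3.9, 127.5,  75.6]), 47.9) [681.2  -3.9]
   contour@.014 (array([689.8,  -4.5, 141.8,  90.2]), 47.7) hullcentre

uv [419. 140.] n 1327 col [  0. 200. 196.] ztop 1.099 0.05
   hi 76 0.0491 (array([ 693. , -457.7,   25. ,   23.3]), -62.3) [ 693.8 -457.4]
   plate 1165 0.0139 (array([ 694.1, -458.6,  114.4,  114. ]), -5.1) [ 694.5 -459.2]
   contour@.014 (array([ 691.9, -459.2,  117.6,  115.2]), -46.0) hullcentre

uv [341. 156.] n 1302 col [ 16. 106. 192.] ztop 1.099 0.05
   hi 76 0.049 (array([ 646. , -237.5,   24.8,   23.2]), -45.4) [ 646.4 -237.4]
   plate 1179 0.0138 (array([ 646.8, -238. ,  113.3,  111.7]), -45.9) [ 646.  -237.8]
   contour@.014 (array([ 646.1, -238.6,  113.5,  112.8]), 44.6) hullcentre

uv [164. 165.] n 1572 col [  9. 152. 121.] ztop 1.099 0.073
   hi 301 0.0709 (array([612.4, 252.3, 110.2, 108.7]), 45.7) [613.2 252.5]
   plate 317 0.0106 (array([610.2, 251.8, 106.6, 103.3]), 55.6) [611.2 250.4]
[... 828 characters left out ...]
9,  27.7,  91.6,  90.7]), -2.3) [485.6  28.4]
   contour@.014 (array([484.7,  26.7,  92.4,  91.8]), 87.4) hullcentre

uv [168. 233.] n 1348 col [  8. 151. 122.] ztop 1.099 0.066
   hi 324 0.0635 (array([429.2, 237.1,  90.5,  89.9]), 77.0) [429.  236.7]
   plate 273 0.0101 (array([428.8, 234.3,  86.4,  85.6]), -12.8) [428.  231.6]
   contour@.014 (array([428.7, 242.5, 106.1,  95.5]), 77.2) hullcentre

uv [338. 236.] n 697 col [ 16. 105. 194.] ztop 1.099 0.05
   hi 63 0.0491 (array([ 420.8, -222. ,   21.3,   21.1]), 0.3) [ 421.1 -222.4]
   plate 604 0.0138 (array([ 421.4, -223.4,   78.3,   76.7]), 89.7) [ 421.2 -223.3]
   contour@.014 (array([ 421.4, -224.7,   80.3,   76.6]), -89.9) hullcentre
```

```bash
cat >> h.py <<'E'
def quat(deg):  # tool down, jaws (tool y) along world angle deg+90
    a=np.radians(deg)/2; return [0,np.cos(a),np.sin(a),0]
LO=np.array([-2.96,-.34,-1.41,.24,-1.37,.17,-2.96]); HI=np.array([2.96,2.1,1.46,2.44,4.51,1.92,2.96])
ZP=.092; ZT=.25
def choose(pick,place,yaws,delta):
    best=None; q0=np.array(env.get_state()["qpos"])
    for y in yaws:
        qs=[kin.inverse_kinematics([*p,z],quat(a)) for p,a in ((pick,y),(place,y+delta)) for z in (ZT,ZP)]
        if any(q is None for q in qs): continue
        qs=np.array(qs); mar=np.minimum(qs-LO,HI-qs).min(); mv=np.abs(np.diff(np.vstack([q0,qs]),axis=0)).max()
        sc=mv+(5 if mar<.15 else 0)
        if best is None or sc<best[0]: best=(sc,y,mar,mv)
    return best
def say(*a):
    s=env.get_state(); print(*a,"t",round(s["time"],1),"tcp",np.round(s["tcp_pos"],4),"F",np.round(s["force"],1),"open",round(s["opening"],4))
def carry(pick,place,h,yaws,delta=0,f=50):
    b=choose(pick,place,yaws,delta); print(b); y=b[1]
    env.grip(.06); env.reach([*pick,ZT],quat(y)); env.movel([*pick,ZP+.05],.25)
    print("hit" if env.movel([*pick,ZP],.08,stop_force=10) else "ok"); say("down")
    env.grip(.01,f); say("grip"); env.movel([*pick,ZT],.2); say("lift")
    env.reach([*place,ZT],quat(y+delta)); zs=ZP+h-.008
    env.movel([*place,zs+.02],.2); r=env.movel([*place,zs-.002],.03,stop_force=5); say("seat contact" if r else "no contact",f"want z {zs:.4f}")
    return zs
def release(): 
    env.grip(.06); p=env.get_state()["tcp_pos"]; env.movel([p[0],p[1],ZT+.02],.25); say("released")
E
python3 - <<'E'
from h import *
zs=carry((.4212,-.2230),(.5424,-.4578),.060,range(-180,181,15))
if abs(env.get_state()["tcp_pos"][2]-zs)<.004: release()
c=calibration("wrist");p,d=camera("wrist");cv2.imwrite("pics/w1.png",p)
p,d=camera("top");cv2.imwrite("pics/t1.png",p[80:300,:])
E
```

```text
(np.float64(0.6575875517115755), 45, np.float64(0.2770870303547892), np.float64(0.6575875517115755))
ok
down t 3.4 tcp [ 0.4215 -0.2231  0.0923] F [-0.2 -0.2  0.1] open 0.06
grip t 3.8 tcp [ 0.4215 -0.2231  0.0926] F [-0.3  0.2  5.8] open 0.0225
lift t 4.7 tcp [ 0.4205 -0.2228  0.249 ] F [ 0.4 -0.2 -1.6] open 0.0227
seat contact want z 0.1440 t 7.0 tcp [ 0.5422 -0.4577  0.1447] F [-1.1  0.1  5.3] open 0.0224
released t 8.1 tcp [ 0.5415 -0.4572  0.2703] F [ 0.  -0.2 -0.5] open 0.0597
```

Contact came 0.7 mm above the nominal seat height, so I continue with the others and abort on any early contact.

```bash
python3 - <<'E'
from h import *
jobs=[((.6465,-.2379),(.6127,.2524),.072,range(-180,181,15),0),
((.4848,.0277),(.4291,.2369),.064,[-2.4+90*k for k in range(-2,3)],-10.5),
((.5218,.4510),(.6836,-.0039),.056,[11.8+180*k for k in (-1,0,1)],36.1)]
for j in jobs:
    zs=carry(*j)
    if abs(env.get_state()["tcp_pos"][2]-zs)>.0035: print("STOP"); break
    release()
else: env.reach([.281,-.6,.304],quat(24.6)); say()
p,d=camera("top");np.savez("top1.npz",p=p,d=d);cv2.imwrite("pics/t2.png",cv2.resize(p,None,fx=1.5,fy=1.5))
measure(p,d,calibration("top"))
E
```

```text
(np.float64(0.7938747583074008), 105, np.float64(0.6335610356947977), np.float64(0.7938747583074008))
ok
down t 10.7 tcp [ 0.6467 -0.2379  0.092 ] F [ 1.1 -0.2 -0.4] open 0.06
grip t 11.1 tcp [ 0.647  -0.238   0.0928] F [-0.7  0.7  3.8] open 0.0246
lift t 12.1 tcp [ 0.6456 -0.2378  0.2483] F [-0.2 -0.7 -2.4] open 0.0247
seat contact want z 0.1560 t 15.0 tcp [0.6125 0.2523 0.1568] F [-1.5 -0.2  4.9] open 0.0247
released t 16.1 tcp [0.6119 0.2517 0.2704] F [-0.3  0.6 -0.5] open 0.0602
(np.float64(0.4548921984452656), 87.6, np.float64(0.3084179071442712), np.float64(0.4548921984452656))
ok
down t 18.6 tcp [0.485  0.0278 0.0922] F [0.  0.4 0.1] open 0.06
grip t 19.1 tcp [0.4852 0.0277 0.0925] F [-1.3  0.2  5.4] open 0.0232
lift t 20.0 tcp [0.484  0.0274 0.2489] F [-0.4 -0.4 -0.7] open 0.0236
seat contact want z 0.1480 t 22.1 tcp [0.429  0.2368 0.1485] F [-0.8 -0.9  6.3] open 0.0231
released t 23.1 tcp [0.4285 0.2361 0.2701] F [-0.4 -0.6 -0.7] open 0.0601
(np.float64(1.4186425545950465), 11.8, np.float64(0.5842255307562869), np.float64(1.4186425545950465))
ok
down t 25.9 tcp [0.5219 0.451
[... 1173 characters left out ...]
, 220.8, 101.1,  33. ]), -36.5) [599.4 234.1]
   contour@.014 (array([620.2, 260.5, 135.8, 120.2]), 46.2) hullcentre

uv [426. 191.] n 921 col [ 16. 106. 185.] ztop 1.099 0.102
   hi 74 0.101 (array([ 540.4, -456.8,   23. ,   21.3]), -89.9) [ 540.9 -456.7]
   plate 44 0.0156 (array([ 532.2, -434.5,   72.8,   26.7]), 24.1) [ 537.6 -446.7]
   contour@.014 (array([ 546.9, -471.6,  105. ,   84.6]), -89.8) hullcentre

uv [168. 233.] n 1379 col [ 16. 106. 197.] ztop 1.099 0.106
   hi 96 0.1051 (array([429.1, 236.5,  23.8,  23.4]), -12.1) [428.9 236.1]
   plate 31 0.0144 (array([419.4, 193. ,  86.4,   1.5]), -12.4) [419.5 193.6]
   contour@.014 (array([429. , 243.1, 107.3,  96.5]), 77.0) hullcentre
```

View pics/t2.png

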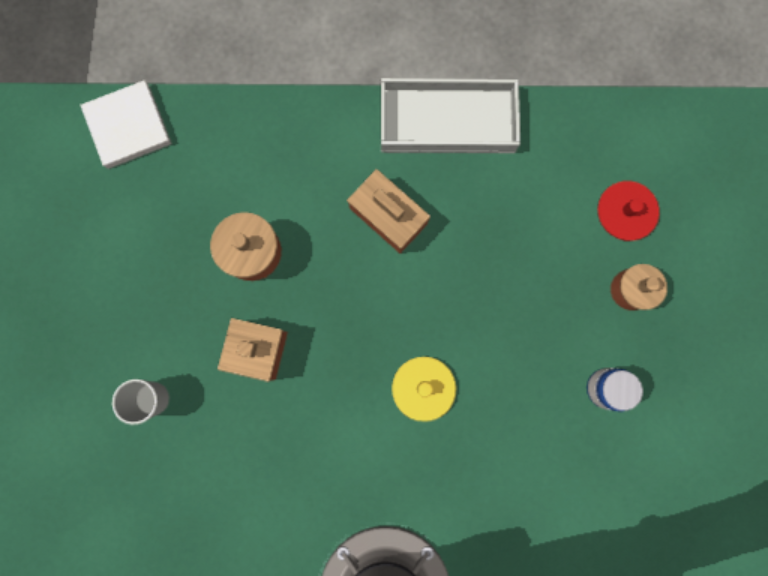

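All four lids sit on their crocks, at (245,245), (389,210), (643,287) and (252,349), and the grip tops are at the nominal seated heights. One last check for level, then I hand in.

```bash
python3 - <<'E'
from h import *
z=np.load("top1.npz"); W=cloud(z["d"],calibration("top")); ok=True
for n,x,y,h in (("large",.613,.252,.072),("small",.541,-.457,.06),("square",.429,.2365,.064),("oblong",.683,-.004,.056)):
    k=(np.hypot(W[...,0]-x,W[...,1]-y)<.07)&(abs(W[...,2]-h-.006)<.006); q=W[k]
    a,*_=np.linalg.lstsq(np.c_[q[:,:2]-[x,y],np.ones(len(q))],q[:,2],rcond=None)
    print(n,len(q),"tilt",np.hypot(*a[:2]).round(4),"z-nominal mm",((a[2]-h-.006)*1e3).round(2),"plate",rect(q[:,:2])); ok&=np.hypot(*a[:2])<.04 and abs(a[2]-h-.006)<.003
if ok: job.job_done(); print("handed in")
E
```

```text
large 1377 tilt 0.003 z-nominal mm -0.32 plate (array([612.7, 252.1, 114.7, 114.2]), -29.3)
small 632 tilt 0.0033 z-nominal mm -0.21 plate (array([ 541.7, -456.5,   80.4,   78.9]), 88.4)
square 1147 tilt 0.0024 z-nominal mm -0.37 plate (array([429.1, 236.9,  92.8,  92. ]), 77.0)
oblong 1172 tilt 0.001 z-nominal mm -0.19 plate (array([683.5,  -3.4, 131.9,  81.2]), 47.7)
the job is handed in; nothing more can be done
handed in
```

All four lids are on their matching crocks, and I handed the job in at about 34 s of the 106 s. I found the lids and crocks in the top camera's colour and depth images. Each lid was lifted by its grip, turned to match its crock where needed, and lowered until it touched.

- **Seating:** each lid touched down within 1 mm of its nominal seated height. In the last top picture the lid plates were within 0.4 mm of nominal height and tilted by less than 0.004 rad.
- **Centring:** each plate centre was within about 1.5 mm of where its crock's rim was measured at the start. I did not re-measure the crock rims, because the lids cover them.
- **Everything else:** the beaker, the tin and the red and yellow look-alikes look unmoved in the picture. The arm was parked clear of everything.

No check failed or disagreed.

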